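# Hang a drilling template on twin locating pins and lock it

### The job

Pick up the aluminium drilling template by its black bar grip and hang it on the drilling jig with both of the jig's steel pins through its two holes, feeling gently for the pins without forcing it, until it lies flush on the wooden deck. Then push the red tab of the lock slide all the way in, so the slide covers the template's edge, and let go. Leave the red jar at the front edge and the sanding block where they are.

Things in the scene. Friction and masses are not known exactly. Their poses are not given: they have to be found in the camera images.
- template: Loose aluminium plate, 110 (x) x 170 (y) x 8 mm, about 0.28 kg. Origin: centre of its underside, z up. Through holes of 12 mm diameter at y = -60 and +60 mm, x = 0. In the middle a black bar grip: 44 mm along x, 14 mm thick along y, 8 to 50 mm above the underside; pinch it across y. Brass bushes are decoration. May be hung either way round.
- jig: Wooden drilling jig fixed to the bench. Origin on the bench below the middle of its groove, z up. Plinth x = -130 to +80 mm, 250 mm along y; flat deck 30 mm above the bench, x = -125 to +75 mm, 240 mm along y, cut by a 32 mm groove along y at x = 0. Dark steel cheeks and strap at x = -112 to -70 mm, within 24 mm of y = 0, up to 52 mm high, guide the lock slide.
- deck_mid (a point): Jig point at x = y = 0, at deck height (axes as the jig's). Two upright 10 mm steel pins stand on a bar clamped in the groove: 120 mm apart along y, x = 0, tips 20 mm above the deck, last 3 mm tapering to a flat 7 mm tip. The bar is clamped up to 15 mm either way along y from this point; its setting is not measured and must be felt or seen. It holds 150 N sideways.
- lock_slide (a joint): Slide on the jig's -x side: 0 drawn back, 0.030 m fully in, along the jig's +x; about 2.5 N friction, stays where left. Steel bar 26 mm wide, 8 mm thick, underside 40 mm above the bench, 2 mm over a seated template's top. Its tip is at jig x = -67 mm drawn back, -37 mm fully in (template edge: -55 mm). It passes only over a flush template.
- lock_tab (a point): Centre of the outer (-x) face of the lock slide's upright red tab: 26 mm wide along y, 7 mm thick, 46 to 76 mm above the bench; this point is 64 mm above the bench, at jig x = -117 mm, y = 0 when drawn back. Push it along the jig's +x.
- sanding_block: Bystander: brown sanding block, 63 x 104 x 32 mm, origin at its underside centre.
- lacquer_jar: Bystander: red jar with a grey lid standing alone near the bench's front edge, 52 mm across, 60 mm high, origin at its underside centre.
- tile_cutter_mid (a point): Fixed obstacle: point on the bench under the middle of the blue and white tile cutter, which always stands between template and jig, behind the line joining them: it lies within about x = 0.47 to 0.79, y = -0.07 to 0.46 m (set askew), its lever up to 0.26 m high. Carry things round its front or high over it.

How it is judged:
On the way, in this order (a step that is already met when the one before it is completed fails the run):
1. the template lies flush on the deck with both pins through its holes, the lock slide still drawn back (z of template in the frame of jig between 0.027 and 0.0325 m and x of template in the frame of jig between -0.005 and 0.005 m and y of template in the frame of jig between -0.02 and 0.02 m and angle between the z axis of template and the z axis of jig, either way round below 0.03 rad and angle between the y axis of template and the y axis of jig, either way round below 0.06 rad and value of joint lock_slide below 0.008 m), for 0.2 s.
2. the lock slide is pushed fully in (value of joint lock_slide above 0.026 m), for 0.2 s.
At the end, for the whole second after the job is handed in: The template lies flush on the deck (its underside within 2.5 mm of deck height, tilted less than 0.03 rad) with both pins through its holes, at rest, and the lock slide is in by more than 26 of its 30 mm (z of template in the frame of jig between 0.027 and 0.0325 m and x of template in the frame of jig between -0.005 and 0.005 m and y of template in the frame of jig between -0.02 and 0.02 m and angle between the z axis of template and the z axis of jig, either way round below 0.03 rad and angle between the y axis of template and the y axis of jig, either way round below 0.06 rad and value of joint lock_slide above 0.026 m and linear speed of template below 0.02 m/s); the robot touches nothing.
It fails at once if the template is pressed or knocked against the jig or its pins with more than 40 N (contact force between template and jig above 40 N).
It fails at once if the sanding block is moved more than 20 mm (distance of sanding_block from where it was at the start of the episode above 0.02 m).
It fails at once if the jar is moved more than 20 mm (distance of lacquer_jar from where it was at the start of the episode above 0.02 m).
It also fails if it takes over 72 s, if anything falls off the work surface, if the arm or the gripper's body presses on something with over 40 N, if the wrist force passes 120 N, or if a joint passes its speed limit or range.

### The arm

A 7-joint arm with a two-finger parallel gripper is mounted at the origin on a cart in front of the work surface, level with it; the furniture and walls round the work are solid. World frame = base frame: x ahead of the robot, y to its left, z up, the work surface at z = 0. Lengths are in m, angles in rad, forces in N, time in s.
With the tool pointing down it reaches from about 0.4 to 0.85 m from the base axis. Payload 4.5 kg.
Tool frame: the origin (TCP) lies at the very end of the fingers, on their centre line; the grasp point (between the pads) lies robot.grasp_offset behind it (robot.grasp_offset is the distance from the TCP to the grasp point, in m); z points along the fingers, y is the line along which they close (so a half turn about z gives the same grasp; the last joint's range is limited). The gripper opens to 85 mm and grips with 20 to 120 N. Pads are 22 mm wide; open, the fingers measure 114 mm over their backs; the gripper's body (76 mm by 85 mm) begins 54 mm behind the grasp point. The pads swing forward as they close: fully open they stand 13 mm farther back than shut.
Start: joints at [1.288, 0.689, -0.195, 1.565, 0.157, 0.902, -0.215], TCP at [0.195, -0.594, 0.231] pointing down, gripper open.
Joint ranges: [-3.01, 3.01], [-0.46, 2.08], [-1.47, 1.51], [0.13, 2.56], [-1, 4.14], [0.04, 2.09], [-2.66, 2.66]. Speed limits (rad/s): [2.57, 2.57, 3.14, 3.14, 3.14, 3.14, 3.14].

### API

Orientations are given as a rotation vector (axis times angle).
In Python, from workcell import telemetry, eyes, ticket, robot gives the robot as it stands. The module is installed in compiled form; this text tells all that it offers.
- The arm moves only by the tool arm_command, never from a script. Its argument "motion" is a list of rows, each a list of 3 entries, a list of its own where there are three numbers: the shift along the tool's x, y, z in m, then the turn, a rotation vector about the tool's x, y, z in degrees, then the opening, from 0 (shut) to 1 (fully open). In form: [[[dx, dy, dz], [ax, ay, az], fingers], ...]. A call has 1 to 10 rows; each row shifts and turns the commanded pose from where the row before left it, along the tool's axes as they then stand; what a row does not reach is not made up. A row lasts 1/10 s, in which the tool goes at most 50 mm and 8.59 degrees, less where a joint would pass 70% of its speed; a pose out of reach is approached as far as the arm can. A call with a gripper value outside its range is refused whole. The fingers move at their own pace and stop on an object; "grip_force" is the grip in N (left out, the last holds). Time passes only in rows, so rows that do not move let the fingers close. It gives the time, the measured TCP pose, the force, the opening and the grip force at its end, in the units of the state.
- telemetry.get_state(): the state, without advancing time (a new reading comes with each control period).
- eyes.get_image(name): name is "scene" or "top" or "wrist"; returns (picture, depth): 400x640x3 uint8, red, green, blue; 400x640 float32, m along the optical axis (not along the pixel's ray), 0 where there is no reading.
- eyes.calibration(name): a dict with "vfov" (degrees; the focal length in pixels is half the picture's height over the tangent of half this angle, whatever the lens; pixels are square), "cx", "cy" (the principal point, pixels), "R" (3x3) and "t" (3): a world point X has camera coordinates R X + t; the wrist camera has in their place "mount" (4x4, takes a point from camera to tool coordinates, whose origin is the TCP and whose axes are the flange's). Camera axes: x right, y down, z forward; pixel columns grow to the right and rows downward; lengths in m; the calibration is good to about 2 mm. A picture is of the moment at which its call begins: read the wrist's pose just before it. calibration takes no time and is no camera call.
- ticket.job_done(): hands the job in; it is judged then, once.
The state is a dict: "clock": time; "qpos": joint angles; "dq": joint speeds; "effort": joint torques, N m; "eef_pos": TCP position; "eef_rot": TCP orientation; "contact_force": force on the tool from outside, world axes, zero at the start; "torque": the same for the moment, N m; "finger_gap": finger opening in m; "grip_force": force on a finger pad.
Only numpy, scipy, OpenCV 4.12 (cv2) and the standard library are available. Lean on these libraries where they do the work, as an engineer would, in place of code of your own. Each camera call takes 0.05 s, during which the arm holds its last target. There are 200 camera calls.

## Working session

There is one attempt and no reset: what is moved stays moved. The work goes in short steps, Python scripts to look and compute and a tool call to move; the robot and the scene stay as the last step left them, time stands still between calls to the robot, and variables do not carry over. Pictures are saved under pics/ and viewed, at most 10 in all, crops included, and the job is handed in when it is done.

Besides the shell and the picture viewer there is one more tool, called after "Call:" by a JSON object that holds its "api" and its "payload", one argument or row to a line. arm_command: Moves the arm, as the interface text tells. Its arguments: {"type":"object","properties":{"motion":{"type":"array","items":{"type":"array"}},"grip_force":{"type":"number"}},"required":["motion"]}

```bash
mkdir -p pics; cat > h.py <<'E'
import numpy as np, cv2
from scipy.spatial.transform import Rotation as Ro
from workcell import telemetry, eyes, ticket, robot
def save(n,im): cv2.imwrite(n,im[:,:,::-1])
def world(name,depth,st=None):
    c=eyes.calibration(name); h,w=depth.shape
    f=h/2/np.tan(np.radians(c["vfov"])/2)
    v,u=np.mgrid[:h,:w]
    P=np.stack([(u-c["cx"])/f*depth,(v-c["cy"])/f*depth,depth],-1)
    if "R" in c: W=(P-np.array(c["t"]))@np.array(c["R"])
    else:
        M=np.array(c["mount"]); T=P@M[:3,:3].T+M[:3,3]
        W=T@Ro.from_rotvec(st["eef_rot"]).as_matrix().T+np.array(st["eef_pos"])
    W[depth==0]=np.nan
    return W
E
python3 - <<'E'
from h import *
s=telemetry.get_state(); print(s, robot.grasp_offset)
for n in("scene","top"):
    im,d=eyes.get_image(n); save(f"pics/{n}0.png",im); np.savez(f"{n}0.npz",im=im,d=d)
    c=eyes.calibration(n); print(n,c)
E
```

```text
{'clock': 0.0, 'qpos': array([ 1.28780399,  0.68998308, -0.19455671,  1.56635769,  0.15731902,
        0.90245348, -0.2150659 ]), 'dq': array([-0.00191358, -0.00137241, -0.0012932 , -0.00049546,  0.00105526,
       -0.000751  , -0.00031331]), 'effort': array([-5.71392102e-04, -5.39612961e+01, -1.26657285e+00, -1.58541942e+01,
        9.15789540e-03,  9.54187999e-03,  5.85287466e-05]), 'eef_pos': array([ 0.19447272, -0.59330034,  0.23048203]), 'eef_rot': array([-3.10048458e+00, -4.95515937e-01,  6.21798420e-04]), 'contact_force': array([ 1.1679656 ,  0.55818468, -0.24220129]), 'torque': array([0.02077448, 0.03602506, 0.06722486]), 'grip_force': 0.0, 'finger_gap': 0.08556311320179778} 0.0187
scene {'vfov': 50.09871300816706, 'cx': 316.3101646609246, 'cy': 194.00995324221236, 'R': array([[-0.62761024, -0.77812855,  0.024927  ],
       [-0.42858064,  0.31859338, -0.84546844],
       [ 0.64994155, -0.54130788, -0.5334433 ]]), 't': array([0.38535195, 0.29040506, 0.85927836])}
top {'vfov': 42.52592717693627, 'cx': 324.82074928934514, 'cy': 201.39294042159742, 'R': array([[-0.40575909, -0.91390979, -0.01133372],
       [-0.8340087 ,  0.3753002 , -0.40444931],
       [ 0.37388373, -0.15465657, -0.91449019]]), 't': array([0.29185486, 0.5142788 , 1.4002429 ])}
```

View pics/top0.png

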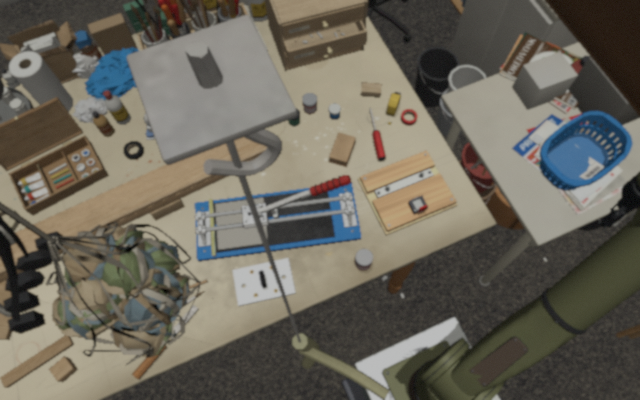

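View pics/scene0.png

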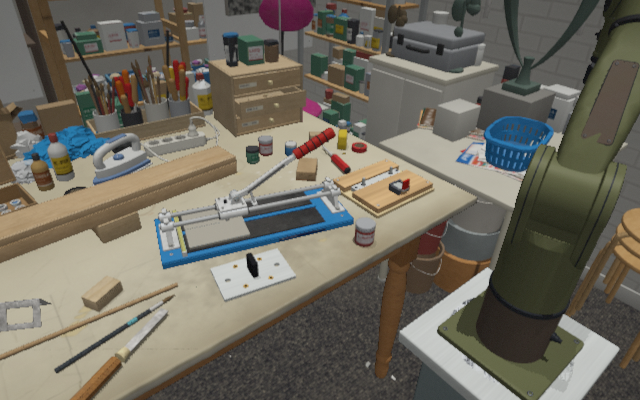

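The top view shows the template at about (264,281) with its grip at (263,279). The jig is at (408,190) with its red tab at about (419,206), the jar at (364,260), the block at (342,149) and a lamp arm overhead. The scene view shows the same layout, with the template at (252,272) and the jig at (388,187). Next I measure positions.

```bash
python3 - <<'E'
from h import *
for n,pts in (("top",dict(grip=(263,279),plate=(250,285),deck=(385,190),deck2=(430,190),tab=(417,206),jar=(364,258),block=(343,148),lamp=(210,85),lamparm=(270,230),lampj=(300,342),cut=(255,212),lever=(330,186))),("scene",dict(grip=(253,263),tab=(405,184),jar=(365,232)))):
    z=np.load(f"{n}0.npz"); W=world(n,z["d"])
    for k,(u,v) in pts.items(): print(n,k,W[v,u].round(3))
    if n=="top":
        im=z["im"].astype(int); Z=W[...,2]
        # template plate: bright, z ~ 8mm
        v,u=np.mgrid[:400,:640]
        m=(im.min(-1)>150)&(abs(u-264)<45)&(abs(v-281)<32)&(np.ptp(im,-1)<25)
        m=(cv2.morphologyEx(m.astype(np.uint8),cv2.MORPH_CLOSE,np.ones((5,5))))>0
        P=W[m]; print("plate z",np.nanmedian(P[:,2]),m.sum())
        r=cv2.minAreaRect(P[:,:2].astype(np.float32)*1000); print(r)
        m=(Z>0.02)&(Z<0.08)&(abs(u-264)<30)&(abs(v-281)<25); print("grip",m.sum(),W[m].mean(0),cv2.minAreaRect(W[m][:,:2].astype(np.float32)*1000))
        m=(abs(Z-0.03)<0.008)&(abs(u-408)<60)&(abs(v-190)<55); print("deck",m.sum(),cv2.minAreaRect(W[m][:,:2].astype(np.float32)*1000),np.median(Z[m]))
        m=(Z>0.045)&(abs(u-418)<14)&(abs(v-204)<16); print("hi",m.sum(),W[m].mean(0))
E
```

```text
top grip [0.462 0.308 0.054]
top plate [0.474 0.35  0.01 ]
top deck [ 0.583 -0.148  0.021]
top deck2 [ 0.521 -0.272  0.033]
top tab [ 0.487 -0.207  0.041]
top jar [0.398 0.017 0.059]
top block [ 0.769 -0.087  0.033]
top lamp [0.096 0.286 1.401]
top lamparm [0.602 0.234 0.031]
top lampj [0.097 0.287 1.036]
top cut [0.097 0.286 1.328]
top lever [0.576 0.045 0.23 ]
plate z 0.008943123543660518 2007
((321.91571044921875, 336.7822265625), (174.78836059570312, 426.249267578125), 80.17327117919922)
grip 91 [0.46671415 0.31029888 0.04548011] ((465.62860107421875, 310.8555908203125), (19.41654396057129, 52.070709228515625), 88.07585144042969)
deck 4299 ((576.405517578125, -200.3475341796875), (330.6717834472656, 361.542236328125), 65.26212310791016) 0.029198314851459906
hi 202 [ 0.48707052 -0.20703519  0.05357734]
scene grip [0.453 0.314 0.05 ]
scene tab [ 0.462 -0.204  0.067]
scene jar [0.384 0.031 0.049]
```

```bash
python3 - <<'E'
from h import *
z=np.load("top0.npz"); W=world("top",z["d"]); X,Y,Z=W[...,0],W[...,1],W[...,2]
for p in [(295,330),(305,345),(320,355),(340,370),(360,380),(380,392),(236,140),(250,180),(262,205),(285,285)]: print(p,W[p[1],p[0]].round(3))
m=(abs(Z-0.03)<0.009)&(X>.40)&(X<.72)&(Y>-.4)&(Y<-.06)
m=cv2.morphologyEx(m.astype(np.uint8),cv2.MORPH_OPEN,np.ones((3,3)))
n,l,s,_=cv2.connectedComponentsWithStats(m); print(s)
for i in range(1,n):
  if s[i,4]>200: print(cv2.minAreaRect(W[l==i][:,:2].astype(np.float32)*1000),np.median(Z[l==i]))
im=z["im"].astype(int)
m=((im.min(-1)>140)&(np.ptp(im,-1)<22)&(X>.35)&(X<.57)&(Y>.17)&(Y<.45)&(Z<.03)).astype(np.uint8)
m=cv2.morphologyEx(m,cv2.MORPH_OPEN,np.ones((3,3)))
n,l,s,_=cv2.connectedComponentsWithStats(m)
for i in range(1,n):
  if s[i,4]>200: print("plate",s[i],cv2.minAreaRect(W[l==i][:,:2].astype(np.float32)*1000),np.median(Z[l==i]))
c=eyes.calibration("wrist"); print(c)
E
```

```text
(295, 330) [0.098 0.287 1.095]
(305, 345) [0.093 0.284 1.035]
(320, 355) [0.083 0.275 1.014]
(340, 370) [0.063 0.264 1.026]
(360, 380) [0.048 0.253 1.033]
(380, 392) [0.033 0.241 1.034]
(236, 140) [0.892 0.224 0.112]
(250, 180) [0.802 0.228 0.001]
(262, 205) [0.66  0.229 0.096]
(285, 285) [0.433 0.256 0.006]
[[     0      0    640    400 252111]
 [   378    149      6      8     37]
 [   360    152     96     78   3852]]
((555.40869140625, -209.52099609375), (242.45291137695312, 203.9004364013672), 89.2406005859375) 0.0294179605922285
plate [275 258  21  37 480] ((459.9493408203125, 244.771728515625), (43.41956329345703, 117.51679992675781), 79.86819458007812) 0.008228055422066468
plate [ 232  262   48   44 1419] ((477.5333251953125, 334.01318359375), (129.6123504638672, 118.90158081054688), 79.46540832519531) 0.00865546768677919
{'vfov': 64.18034122464411, 'cx': 320.89929148316287, 'cy': 203.66330494021793, 'mount': array([[ 2.16624399e-04, -9.65600801e-01, -2.60028933e-01,
         6.57343322e-02],
       [ 9.99999822e-01,  3.53584597e-04, -4.79935864e-04,
         6.60588429e-04],
       [ 5.55368680e-04, -2.60028783e-01,  9.65600706e-01,
        -1.43335552e-01],
       [ 0.00000000e+00,  0.00000000e+00,  0.00000000e+00,
         1.00000000e+00]])}
```

Call:
{"api": "arm_command", "payload": {
  "motion": [
    [[0,0,-0.02],[0,0,6],1],
    [[0,0,-0.02],[0,0,6],1],
    [[0,0,-0.01],[0,0,6],1],
    [[0.035,-0.035,0],[0,0,0],1],
    [[0.035,-0.035,0],[0,0,0],1],
    [[0.035,-0.035,0],[0,0,0],1],
    [[0.035,-0.035,0],[0,0,0],1],
    [[0.035,-0.035,0],[0,0,0],1],
    [[0.035,-0.035,0],[0,0,0],1],
    [[0.03,-0.04,0],[0,0,0],1]
  ]
}}

```text
clock: 1.1
eef_pos: [0.4356, -0.3419, 0.281]
eef_rot: [3.141, 0.004, 0.001]
contact_force: [0.7, -0.5, -0.3]
finger_gap: 0.0855
grip_force: 0.0
```

Call:
{"api": "arm_command", "payload": {
  "motion": [
    [[0.035,-0.045,0],[0,0,0],1],
    [[0.035,-0.045,0],[0,0,0],1],
    [[0.035,-0.045,0],[0,0,0],1],
    [[0,0,0],[0,0,0],1],
    [[0,0,0],[0,0,0],1]
  ]
}}

```text
clock: 1.6
eef_pos: [0.5263, -0.2229, 0.2808]
eef_rot: [-3.141, -0.01, 0.001]
contact_force: [-1.4, -0.9, 0.3]
finger_gap: 0.0853
grip_force: 0.0
```

```bash
python3 - <<'E'
from h import *
s=telemetry.get_state(); print(s["clock"],s["eef_pos"],s["eef_rot"],s["contact_force"])
im,d=eyes.get_image("wrist"); save("pics/w1.png",im); np.savez("w1.npz",im=im,d=d,p=s["eef_pos"],r=s["eef_rot"])
E
```

```text
1.6 [ 0.52632461 -0.22290313  0.28080582] [-3.14106337e+00 -1.02064113e-02  1.40657520e-03] [-1.36162183 -0.92641128  0.3049854 ]
```

View pics/w1.png

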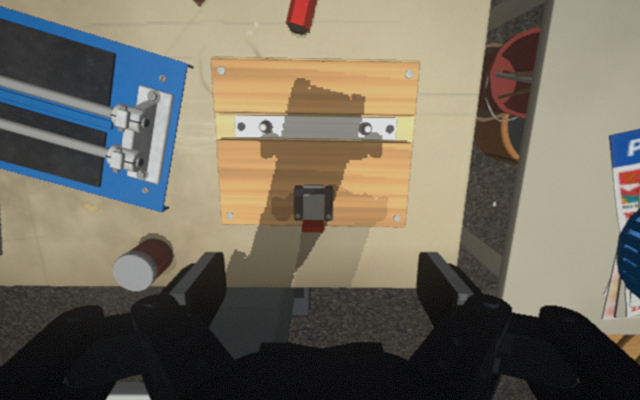

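The wrist view shows the deck squarely, with the pins at about (265,127) and (367,129), the red tab at (314,226) and the jar at (140,265). I'll zoom in on the pins.

```bash
cat >> h.py <<'E'
def ray(name,u,v,z,p=None,r=None):
    "intersect pixel ray with plane z"
    c=eyes.calibration(name); f=200/np.tan(np.radians(c["vfov"])/2)
    d=np.array([(u-c["cx"])/f,(v-c["cy"])/f,1.])
    if "R" in c: R=np.array(c["R"]).T; o=-R@np.array(c["t"])
    else:
        M=np.array(c["mount"]); A=Ro.from_rotvec(r).as_matrix(); R=A@M[:3,:3]; o=A@M[:3,3]+p
    d=R@d; return o+d*(z-o[2])/d[2]
E
python3 - <<'E'
from h import *
z=np.load("w1.npz"); s=dict(eef_pos=z["p"],eef_rot=z["r"]); W=world("wrist",z["d"],s); X,Y,Z=W[...,0],W[...,1],W[...,2]
im=z["im"]
save("pics/w1c.png",cv2.resize(im[50:240,205:425],None,fx=3.6,fy=3.1,interpolation=cv2.INTER_CUBIC))
v,u=np.mgrid[:400,:640]
m=(abs(Z-.03)<.004)&(u>200)&(u<430)&(v<240)
m=cv2.morphologyEx(m.astype(np.uint8),cv2.MORPH_OPEN,np.ones((3,3)))
print("deck",cv2.minAreaRect(W[m>0][:,:2].astype(np.float32)*1000),np.median(Z[m>0]))
for a,b in((250,285),(350,385)):
    m=(Z>.034)&(Z<.06)&(u>a)&(u<b)&(v>110)&(v<142); print("pin",m.sum(),u[m].mean(),v[m].mean(),W[m].mean(0),Z[m].max())
m=(Z>.055)&(Z<.09)&(u>290)&(u<340)&(v>180)&(v<245); print("tab",m.sum(),u[m].mean(),W[m].mean(0),X[m].min(),X[m].max(),Y[m].min(),Y[m].max(),Z[m].max())
for q in[(220,72),(409,73),(230,216),(399,218)]: print("screw",ray("wrist",*q,.03,z["p"],z["r"]).round(4))
E
```

```text
deck ((586.3787231445312, -214.49594116210938), (240.651611328125, 261.1485595703125), 89.38734436035156) 0.030603280908623937
pin 74 263.2567567567568 126.62162162162163 [ 0.58174714 -0.15677637  0.04820958] 0.05226953755290176
pin 71 366.15492957746477 128.28169014084506 [ 0.58069254 -0.27475223  0.04809271] 0.052204237686843374
tab 240 312.1458333333333 [ 0.46952854 -0.21336556  0.07048407] 0.46469949881470995 0.4715469252640472 -0.2261415858405752 -0.20026654387319187 0.0781442981668494
screw [ 0.6421 -0.1062  0.03  ]
screw [ 0.6424 -0.3239  0.03  ]
screw [ 0.4685 -0.1059  0.03  ]
screw [ 0.4673 -0.3247  0.03  ]
```

View pics/w1c.png

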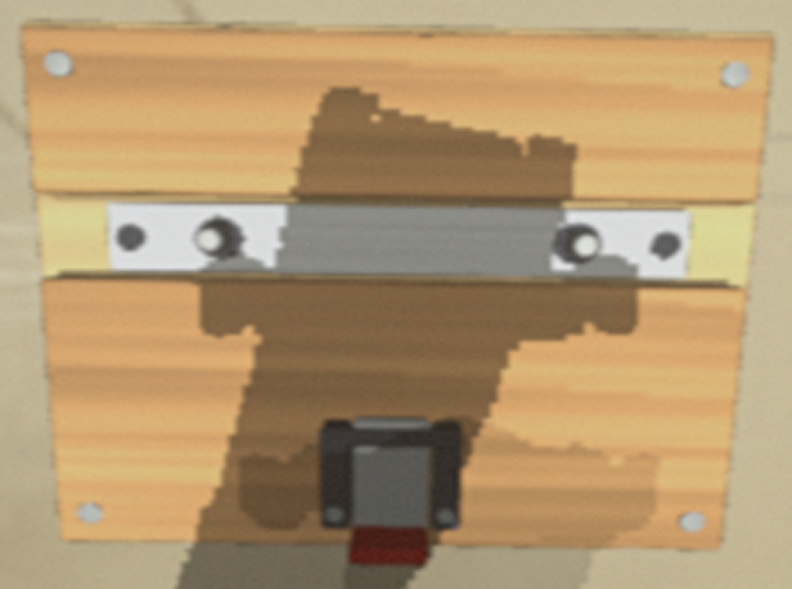

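```bash
python3 - <<'E'
from h import *
z=np.load("w1.npz")
a=ray("wrist",263.06,127.1,.05,z["p"],z["r"]);b=ray("wrist",367.8,128.7,.05,z["p"],z["r"])
print(a,b,(a+b)/2,np.linalg.norm(a-b),np.degrees(np.arctan2((a-b)[0],(a-b)[1])))
E
```

```text
[ 0.58126656 -0.15682414  0.05      ] [ 0.58029576 -0.2764066   0.05      ] [ 0.58078116 -0.21661537  0.05      ] 0.11958640472255856 0.46512784609283003
```

Call:
{"api": "arm_command", "payload": {
  "motion": [
    [[-0.035,-0.035,0],[0,0,0],1],
    [[-0.035,-0.035,0],[0,0,0],1],
    [[-0.03,-0.04,0],[0,0,0],1],
    [[0,-0.045,0],[0,0,0],1],
    [[0,-0.045,0],[0,0,0],1],
    [[0,-0.045,0],[0,0,0],1],
    [[0,-0.045,0],[0,0,0],1],
    [[0,-0.045,0],[0,0,0],1],
    [[0,-0.045,0],[0,0,0],1],
    [[0,-0.045,0],[0,0,0],1]
  ]
}}

```text
clock: 2.65
eef_pos: [0.4251, 0.1995, 0.2813]
eef_rot: [3.14, -0.003, 0.001]
contact_force: [1.2, 0.1, -0.5]
finger_gap: 0.0851
grip_force: 0.0
```

Call:
{"api": "arm_command", "payload": {
  "motion": [
    [[0,-0.04,0],[0,0,0],1],
    [[0,-0.04,0],[0,0,0],1],
    [[0,0,0],[0,0,5.5],1],
    [[0,0,0],[0,0,5.5],1],
    [[0,0,0],[0,0,0],1],
    [[0,0,0],[0,0,0],1],
    [[0,0,0],[0,0,0],1]
  ]
}}

```text
clock: 3.35
eef_pos: [0.4249, 0.279, 0.2813]
eef_rot: [3.127, -0.298, 0.0]
contact_force: [-1.1, 0.5, -0.6]
finger_gap: 0.0853
grip_force: 0.0
```

```bash
python3 - <<'E'
from h import *
s=telemetry.get_state(); print(s["clock"],s["eef_pos"],s["eef_rot"],s["contact_force"])
im,d=eyes.get_image("wrist"); save("pics/w2.png",im); np.savez("w2.npz",im=im,d=d,p=s["eef_pos"],r=s["eef_rot"])
W=world("wrist",d,s); X,Y,Z=W[...,0],W[...,1],W[...,2]
m=(Z>.042)&(Z<.06)&(abs(X-.465)<.04)&(abs(Y-.31)<.05); print("grip",m.sum(),cv2.minAreaRect(W[m][:,:2].astype(np.float32)*1000),np.median(Z[m]))
h=Z[(abs(X-.57)<.05)&(abs(Y-.3)<.1)]; print("cutter near", np.nanmax(h))
E
```

```text
3.35 [0.42494146 0.27899807 0.28129166] [ 3.12704083e+00 -2.97614053e-01  1.94340363e-04] [-1.12364008  0.45766095 -0.64594121]
grip 459 ((469.95550537109375, 306.6225280761719), (13.846141815185547, 42.641944885253906), 77.72702026367188) 0.05030487570590189
cutter near 0.039476343470255165
```

View pics/w2.png

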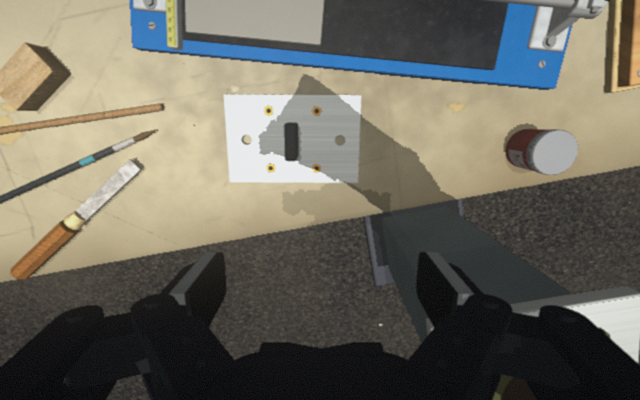

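The wrist view shows the template nearly square to the tool, with holes at (247,140) and (340,140) and the grip at (291,141). The cutter's front edge is clear beyond it.

```bash
python3 - <<'E'
from h import *
z=np.load("w2.npz"); g=cv2.cvtColor(z["im"],cv2.COLOR_RGB2GRAY).astype(float)
c=[]
for u0 in(247,340):
    p=g[130:151,u0-10:u0+11]; w=np.clip(np.median(p)-25-p,0,None); v,u=np.mgrid[130:151,u0-10:u0+11]
    c.append(((u*w).sum()/w.sum(),(v*w).sum()/w.sum()))
a,b=[ray("wrist",*q,.006,z["p"],z["r"]) for q in c]
print(c,a,b,(a+b)/2,np.linalg.norm(a-b),"yaw",-np.degrees(np.arctan2((a-b)[0],(a-b)[1])))
n=(a+b)/2; d=np.array([.470,.3066])-z["p"][:2]
for t in (n[:2],np.array([.470,.3066])):
  d=t-z["p"][:2]; th=np.radians(-10.87-1.2); print("tool",np.cos(th)*d[0]+np.sin(th)*d[1],np.sin(th)*d[0]-np.cos(th)*d[1])
E
```

```text
[(np.float64(244.5079673532841), np.float64(139.99494753206375)), (np.float64(339.8252427184466), np.float64(139.57605177993528))] [0.48103213 0.36813445 0.006     ] [0.45838754 0.24728065 0.006     ] [0.46970984 0.30770755 0.006     ] 0.12295697700697517 yaw -10.612553712763974
tool 0.037775329500715084 -0.037436164560673425
tool 0.03829067577072374 -0.03641376995192981
```

Call:
{"api": "arm_command", "payload": {
  "motion": [
    [[0.02,-0.018,0.03],[0,0,0.5],1],
    [[0.019,-0.018,0.03],[0,0,0],1],
    [[0,0,0.04],[0,0,0],1],
    [[0,0,0.04],[0,0,0],0.6],
    [[0,0,0.04],[0,0,0],0.6],
    [[0,0,0.04],[0,0,0],0.6],
    [[0,0,0.02],[0,0,0],0.6],
    [[0,0,0.015],[0,0,0],0.6],
    [[0,0,0.008],[0,0,0],0.6],
    [[0,0,0],[0,0,0],0.6]
  ],
  "grip_force": 60
}}

```text
clock: 4.4
eef_pos: [0.4697, 0.3078, 0.0179]
eef_rot: [3.126, -0.311, -0.001]
contact_force: [-1.1, 0.1, -0.4]
finger_gap: 0.0508
grip_force: 0.0
```

Call:
{"api": "arm_command", "payload": {
  "motion": [
    [[0,0,0],[0,0,0],0.3],
    [[0,0,0],[0,0,0],0],
    [[0,0,0],[0,0,0],0],
    [[0,0,0],[0,0,0],0],
    [[0,0,0],[0,0,0],0],
    [[0,0,0],[0,0,0],0],
    [[0,0,0],[0,0,0],0],
    [[0,0,0],[0,0,0],0]
  ]
}}

```text
clock: 5.2
eef_pos: [0.4704, 0.3081, 0.0195]
eef_rot: [-3.125, 0.311, -0.002]
contact_force: [0.5, 0.6, 6.1]
finger_gap: 0.0131
grip_force: 60.0
```

Call:
{"api": "arm_command", "payload": {
  "motion": [
    [[0,0,-0.01],[0,0,0],0],
    [[0,0,-0.02],[0,0,0],0],
    [[0,0,-0.03],[0,0,0],0],
    [[0,0,-0.04],[0,0,0],0],
    [[-0.02,0,-0.04],[0,0,0],0],
    [[-0.02,0,-0.04],[0,0,-3],0],
    [[0,0,0],[0,0,-4],0],
    [[0,0,0],[0,0,-4],0],
    [[0,0,0],[0,0,0],0],
    [[0,0,0],[0,0,0],0]
  ]
}}

```text
clock: 6.2
eef_pos: [0.4302, 0.3154, 0.1983]
eef_rot: [3.141, -0.012, -0.001]
contact_force: [-1.2, 0.7, -3.5]
finger_gap: 0.0128
grip_force: 58.7
```

```bash
python3 - <<'E'
from h import *
z=np.load("top0.npz"); W=world("top",z["d"]); X,Y,Z=W[...,0],W[...,1],W[...,2]
for n in("top","scene"):
  z=np.load(f"{n}0.npz"); W=world(n,z["d"]); X,Y,Z=W[...,0],W[...,1],W[...,2]
  for lo in(.06,.1,.16):
    m=(Z>lo)&(Z<.3)&(X>.3)&(X<.8)&(Y>-.12)&(Y<.45); print(n,lo,m.sum(),[np.percentile(a[m],[1,99]).round(3) for a in(X,Y,Z)])
s=telemetry.get_state(); print(s["clock"],s["eef_pos"],s["eef_rot"],s["contact_force"],s["torque"])
im,d=eyes.get_image("wrist"); save("pics/w3.png",im); np.savez("w3.npz",im=im,d=d,p=s["eef_pos"],r=s["eef_rot"])
W=world("wrist",d,s)
rot=Ro.from_rotvec(s["eef_rot"]); T=(W-s["eef_pos"])@rot.as_matrix()
# plate points in tool frame
m=(T[...,2]>-.03)&(T[...,2]<.06)&(abs(T[...,0])<.08)&(abs(T[...,1])<.11)&np.isfinite(T[...,2])
P=T[m]; print(m.sum(),np.median(P[:,2]))
q=P[abs(P[:,2]-np.median(P[:,2]))<.006]
print("plate plane",np.linalg.lstsq(np.c_[q[:,:2],np.ones(len(q))],q[:,2],rcond=None)[0], cv2.minAreaRect(q[:,:2].astype(np.float32)*1000))
E
```

```text
top 0.06 2512 [array([0.39 , 0.716]), array([-0.02 ,  0.431]), array([0.061, 0.251])]
top 0.1 804 [array([0.56 , 0.655]), array([-0.007,  0.251]), array([0.102, 0.254])]
top 0.16 565 [array([0.559, 0.618]), array([-0.008,  0.158]), array([0.161, 0.254])]
scene 0.06 3445 [array([0.533, 0.798]), array([-0.016,  0.434]), array([0.061, 0.247])]
scene 0.1 1111 [array([0.558, 0.798]), array([-0.005,  0.416]), array([0.102, 0.251])]
scene 0.16 685 [array([0.557, 0.616]), array([-0.005,  0.149]), array([0.162, 0.251])]
6.2 [0.4301955  0.3153576  0.19827424] [ 3.14104707e+00 -1.24529543e-02 -8.41462244e-04] [-1.23240257  0.65058245 -3.53924055] [ 0.04275715 -0.07162781  0.01182153]
46867 0.010806201795688352
plate plane [0.00046826 0.00034922 0.01085792] ((-0.3506011962890625, 0.3963775634765625), (171.44166564941406, 110.43400573730469), 89.86186218261719)
```

View pics/w3.png

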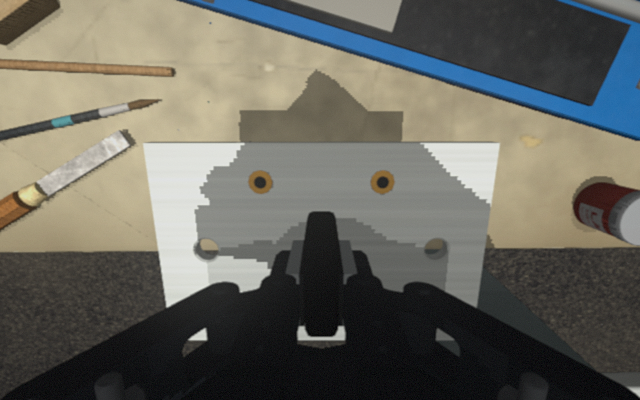

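The held plate sits level and centred in the grip. Its holes are visible at (206,248) and (436,248), and its underside is 18.8 mm below the TCP. I'll carry it round the front.

Call:
{"api": "arm_command", "payload": {
  "motion": [
    [[0,0.02,0],[0,0,0],0],
    [[0,0.04,0],[0,0,0],0],
    [[0,0.044,0],[0,0,0],0],
    [[0,0.044,0],[0,0,0],0],
    [[0,0.044,0],[0,0,0],0],
    [[0,0.044,0],[0,0,0],0],
    [[0,0.044,0],[0,0,0],0],
    [[0,0.044,0],[0,0,0],0],
    [[0,0.044,0],[0,0,0],0],
    [[0,0.044,0],[0,0,0],0]
  ]
}}

```text
clock: 7.25
eef_pos: [0.4278, -0.098, 0.1982]
eef_rot: [3.141, -0.012, -0.0]
contact_force: [1.2, 0.2, -4.3]
finger_gap: 0.0131
grip_force: 59.0
```

Call:
{"api": "arm_command", "payload": {
  "motion": [
    [[0,0.044,0],[0,0,0],0],
    [[0.01,0.04,0],[0,0,0],0],
    [[0.03,0.03,0],[0,0,0],0],
    [[0.035,0,0],[0,0,0],0],
    [[0.035,0,0],[0,0,0],0],
    [[0.03,0,0.01],[0,0,0],0],
    [[0.01,0,0.02],[0,0,0],0],
    [[0,0,0.02],[0,0,0],0],
    [[0,0,0],[0,0,0],0],
    [[0,0,0],[0,0,0],0]
  ]
}}

```text
clock: 8.25
eef_pos: [0.5766, -0.2112, 0.1479]
eef_rot: [-3.141, 0.011, 0.003]
contact_force: [-0.2, -0.8, -3.5]
finger_gap: 0.0133
grip_force: 59.2
```

Call:
{"api": "arm_command", "payload": {
  "motion": [
    [[0,0,0],[0,0,0],0],
    [[0,0,0],[0,0,0],0]
  ]
}}

```text
clock: 8.45
eef_pos: [0.5778, -0.2115, 0.1495]
eef_rot: [3.141, -0.01, 0.003]
contact_force: [0.8, 0.3, -3.2]
finger_gap: 0.0131
grip_force: 59.2
```

Call:
{"api": "arm_command", "payload": {
  "motion": [
    [[0.0035,0.0047,0.01],[0,0,0],0],
    [[0,0,0.02],[0,0,0],0],
    [[0,0,0.02],[0,0,0],0],
    [[0,0,0.015],[0,0,0],0],
    [[0,0,0.005],[0,0,0],0],
    [[0,0,0],[0,0,0],0],
    [[0,0,0],[0,0,0],0],
    [[0,0,0],[0,0,0],0]
  ]
}}

```text
clock: 9.25
eef_pos: [0.5816, -0.2161, 0.0793]
eef_rot: [3.141, -0.01, 0.003]
contact_force: [0.7, 0.1, -3.3]
finger_gap: 0.0132
grip_force: 59.2
```

```bash
python3 - <<'E'
from h import *
s=telemetry.get_state(); print(s["clock"],s["eef_pos"],s["eef_rot"],s["contact_force"],s["torque"])
im,d=eyes.get_image("wrist"); np.savez("w4.npz",im=im,d=d,p=s["eef_pos"],r=s["eef_rot"])
save("pics/w4.png",cv2.resize(im[120:300,160:480],None,fx=2.5,fy=2.5,interpolation=cv2.INTER_CUBIC))
E
```

```text
9.25 [ 0.58164147 -0.2160641   0.07928372] [ 3.14096842 -0.00963024  0.00323765] [ 0.65959587  0.08884571 -3.27493468] [-0.00160253 -0.01204313  0.03337687]
```

View pics/w4.png

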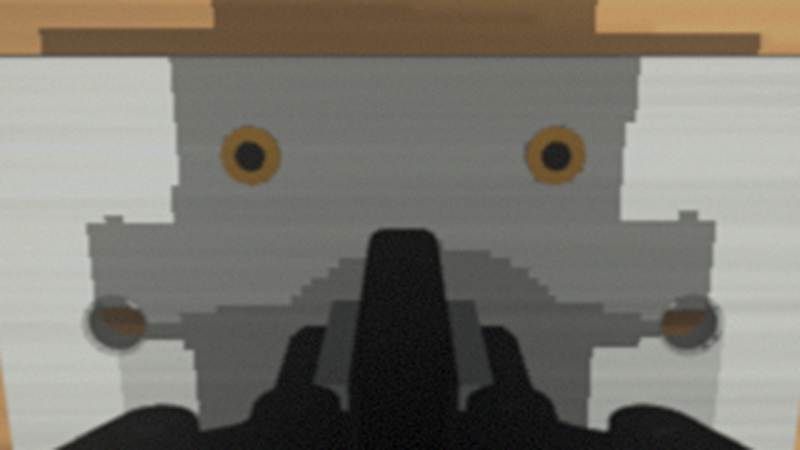

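The holes appear at crop (117,322) and (690,322). The view through them is slanted, so it doesn't settle where the pins are. I'll feel for them instead.

Call:
{"api": "arm_command", "payload": {
  "motion": [
    [[0,0,0.003],[0,0,0],0],
    [[0,0,0.003],[0,0,0],0],
    [[0,0,0.002],[0,0,0],0],
    [[0,0,0.0015],[0,0,0],0],
    [[0,0,0.001],[0,0,0],0],
    [[0,0,0.001],[0,0,0],0],
    [[0,0,0.001],[0,0,0],0],
    [[0,0,0],[0,0,0],0]
  ]
}}

```text
clock: 10.1
eef_pos: [0.5807, -0.2158, 0.0657]
eef_rot: [3.142, -0.01, -0.0]
contact_force: [-0.1, -0.3, -2.4]
finger_gap: 0.0133
grip_force: 59.2
```

Call:
{"api": "arm_command", "payload": {
  "motion": [
    [[0,0,0.001],[0,0,0],0],
    [[0,0,0.001],[0,0,0],0],
    [[0,0,0.001],[0,0,0],0],
    [[0,0,0],[0,0,0],0]
  ]
}}

```text
clock: 10.5
eef_pos: [0.5806, -0.2158, 0.0626]
eef_rot: [-3.142, 0.01, 0.0]
contact_force: [-0.6, 0.4, -2.8]
finger_gap: 0.0132
grip_force: 59.2
```

Call:
{"api": "arm_command", "payload": {
  "motion": [
    [[0,0,0.002],[0,0,0],0],
    [[0,0,0.002],[0,0,0],0],
    [[0,0,0.002],[0,0,0],0],
    [[0,0,0.002],[0,0,0],0],
    [[0,0,0.002],[0,0,0],0],
    [[0,0,0],[0,0,0],0]
  ]
}}

```text
clock: 11.1
eef_pos: [0.5805, -0.2157, 0.0524]
eef_rot: [-3.141, 0.01, 0.001]
contact_force: [-0.3, 0.7, -3.2]
finger_gap: 0.013
grip_force: 59.2
```

Call:
{"api": "arm_command", "payload": {
  "motion": [
    [[0,0,0.001],[0,0,0],0],
    [[0,0,0.001],[0,0,0],0],
    [[0,0,0.001],[0,0,0],0],
    [[0,0,0],[0,0,0],0]
  ]
}}

```text
clock: 11.5
eef_pos: [0.5807, -0.2158, 0.0497]
eef_rot: [3.142, -0.01, -0.0]
contact_force: [-0.2, -0.1, -2.6]
finger_gap: 0.0132
grip_force: 59.4
```

Call:
{"api": "arm_command", "payload": {
  "motion": [
    [[0,0,0.0007],[0,0,0],0],
    [[0,0,0.0007],[0,0,0],0],
    [[0,0,0],[0,0,0],0]
  ]
}}

```text
clock: 11.8
eef_pos: [0.5808, -0.2158, 0.0495]
eef_rot: [3.141, -0.01, 0.0]
contact_force: [-2.9, 1.2, 6.7]
finger_gap: 0.0136
grip_force: 60.8
```

Call:
{"api": "arm_command", "payload": {
  "motion": [
    [[0,0,-0.0005],[0,0,0],0],
    [[0,0,0],[0,0,0],0.1],
    [[0,0,0],[0,0,0],0.3],
    [[0,0,0],[0,0,0],0.5],
    [[0,0,0],[0,0,0],0.5],
    [[0,0,0],[0,0,0],0.5],
    [[0,0,-0.01],[0,0,0],0.5],
    [[0,0,-0.03],[0,0,0],0.5],
    [[0,0,-0.04],[0,0,0],0.5],
    [[0,0,-0.04],[0,0,0],0.5]
  ]
}}

```text
clock: 12.8
eef_pos: [0.5805, -0.2157, 0.1706]
eef_rot: [-3.141, 0.009, 0.001]
contact_force: [1.3, -0.9, 0.1]
finger_gap: 0.0429
grip_force: 0.0
```

Call:
{"api": "arm_command", "payload": {
  "motion": [
    [[-0.03,0,-0.04],[0,0,0],0.5],
    [[-0.03,0,-0.04],[0,0,0],0.3],
    [[-0.03,0,-0.01],[0,0,0],0],
    [[-0.03,0,0],[0,0,0],0],
    [[-0.01,0,0],[0,0,0],0],
    [[0,0,0],[0,0,0],0]
  ]
}}

```text
clock: 13.4
eef_pos: [0.4496, -0.2154, 0.2595]
eef_rot: [3.141, -0.011, -0.0]
contact_force: [0.3, -0.8, -0.5]
finger_gap: 0.0001
grip_force: 0.0
```

```bash
python3 - <<'E'
from h import *
s=telemetry.get_state(); print(s["clock"],s["eef_pos"],s["eef_rot"],s["contact_force"],s["finger_gap"])
im,d=eyes.get_image("wrist"); save("pics/w5.png",im); np.savez("w5.npz",im=im,d=d,p=s["eef_pos"],r=s["eef_rot"])
W=world("wrist",d,s); X,Y,Z=W[...,0],W[...,1],W[...,2]
q=W[(abs(Z-.038)<.006)&(abs(X-.58)<.05)&(abs(Y+.2158)<.08)]
print("plate",len(q),np.linalg.lstsq(np.c_[q[:,:2]-[.58,-.2158],np.ones(len(q))],q[:,2],rcond=None)[0])
m=(Z>.06)&(Z<.09)&(X>.44)&(X<.49)&(abs(Y+.214)<.03); print("tab",m.sum(),W[m].min(0),W[m].max(0))
E
```

```text
13.4 [ 0.44959104 -0.21537174  0.25952321] [ 3.14092778e+00 -1.13702911e-02 -3.84114331e-04] [ 0.25057916 -0.77147367 -0.52358027] 8.247786923296667e-05
plate 14772 [0.00020696 0.00087305 0.03871701]
tab 217 [ 0.46416771 -0.22569152  0.06114029] [ 0.47122605 -0.20066605  0.07823237]
```

View pics/w5.png

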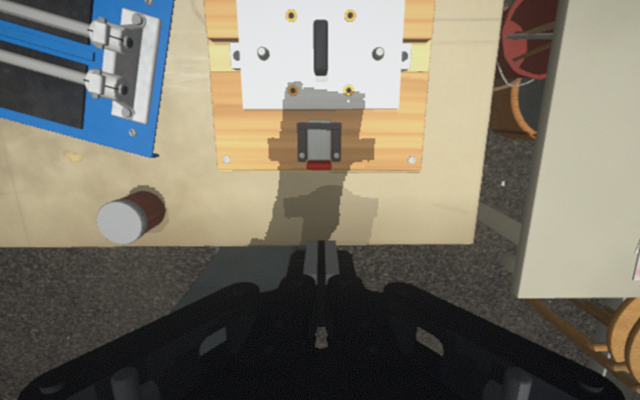

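The plate is flush with both pins visible through its holes, at (263,53) and (378,53). The lock slide is still drawn back, with its tab at (319,166). Next is the push on the tab.

Call:
{"api": "arm_command", "payload": {
  "motion": [
    [[-0.025,-0.002,0.01],[0,0,0],0],
    [[0,0,0.04],[0,0,0],0],
    [[0,0,0.045],[0,0,0],0],
    [[0,0,0.045],[0,0,0],0],
    [[0,0,0.04],[0,0,0],0],
    [[0,0,0.022],[0,0,0],0],
    [[0,0,0],[0,0,0],0],
    [[0,0,0],[0,0,0],0]
  ]
}}

```text
clock: 14.25
eef_pos: [0.4272, -0.2126, 0.0566]
eef_rot: [-3.141, 0.008, -0.001]
contact_force: [0.1, -1.5, -0.1]
finger_gap: -0.0
grip_force: 0.0
```

Call:
{"api": "arm_command", "payload": {
  "motion": [
    [[0.005,0,0],[0,0,0],0],
    [[0.005,0,0],[0,0,0],0],
    [[0.005,0,0],[0,0,0],0],
    [[0.005,0,0],[0,0,0],0],
    [[0.005,0,0],[0,0,0],0],
    [[0.005,0,0],[0,0,0],0],
    [[0.004,0,0],[0,0,0],0],
    [[0,0,0],[0,0,0],0]
  ]
}}

```text
clock: 15.05
eef_pos: [0.4598, -0.2132, 0.0568]
eef_rot: [3.141, -0.01, -0.0]
contact_force: [-1.7, -0.3, -0.2]
finger_gap: 0.0001
grip_force: 0.6
```

Call:
{"api": "arm_command", "payload": {
  "motion": [
    [[0.004,0,0],[0,0,0],0],
    [[0.004,0,0],[0,0,0],0],
    [[0.004,0,0],[0,0,0],0],
    [[0.003,0,0],[0,0,0],0],
    [[0.002,0,0],[0,0,0],0],
    [[0.002,0,0],[0,0,0],0],
    [[0,0,0],[0,0,0],0]
  ]
}}

```text
clock: 15.75
eef_pos: [0.4793, -0.2133, 0.0568]
eef_rot: [3.141, -0.009, 0.001]
contact_force: [-1.6, -1.3, -0.4]
finger_gap: 0.0
grip_force: 0.8
```

Call:
{"api": "arm_command", "payload": {
  "motion": [
    [[0.001,0,0],[0,0,0],0],
    [[0.001,0,0],[0,0,0],0],
    [[0.001,0,0],[0,0,0],0],
    [[0.001,0,0],[0,0,0],0],
    [[0,0,0],[0,0,0],0]
  ]
}}

```text
clock: 16.25
eef_pos: [0.4827, -0.2133, 0.0569]
eef_rot: [3.141, -0.01, -0.0]
contact_force: [-2.9, -1.0, -1.8]
finger_gap: 0.0
grip_force: 1.3
```

Call:
{"api": "arm_command", "payload": {
  "motion": [
    [[0.001,0,0],[0,0,0],0],
    [[0.001,0,0],[0,0,0],0],
    [[0,0,0],[0,0,0],0]
  ]
}}

```text
clock: 16.55
eef_pos: [0.4827, -0.2133, 0.0568]
eef_rot: [-3.142, 0.01, 0.006]
contact_force: [-6.3, -0.2, 3.6]
finger_gap: 0.0004
grip_force: 3.1
```

The slide has stopped moving and the force is rising, so it is at the end stop. I'll back off and check.

Call:
{"api": "arm_command", "payload": {
  "motion": [
    [[-0.01,0,0],[0,0,0],0],
    [[-0.03,0,0],[0,0,0],0],
    [[-0.02,0,-0.04],[0,0,0],0],
    [[0,0,-0.045],[0,0,0],0],
    [[0,0,-0.045],[0,0,0],0],
    [[0.02,0,-0.045],[0,0,0],0],
    [[0,0,-0.02],[0,0,0],0],
    [[0,0,0],[0,0,0],0],
    [[0,0,0],[0,0,0],0]
  ]
}}

```text
clock: 17.45
eef_pos: [0.4451, -0.2128, 0.252]
eef_rot: [3.141, -0.009, 0.003]
contact_force: [-0.3, 0.4, -0.4]
finger_gap: -0.0003
grip_force: 0.0
```

```bash
python3 - <<'E'
from h import *
s=telemetry.get_state(); print(s["clock"],s["eef_pos"],s["contact_force"])
im,d=eyes.get_image("wrist"); save("pics/w6.png",im)
W=world("wrist",d,s); X,Y,Z=W[...,0],W[...,1],W[...,2]
q=W[(abs(Z-.038)<.006)&(abs(X-.58)<.05)&(abs(Y+.2158)<.08)]
print("plate",len(q),np.linalg.lstsq(np.c_[q[:,:2]-[.58,-.2158],np.ones(len(q))],q[:,2],rcond=None)[0])
m=(Z>.06)&(Z<.09)&(X>.44)&(X<.52)&(abs(Y+.214)<.03); print("tab",m.sum(),W[m].min(0),W[m].max(0))
E
```

```text
17.45 [ 0.44513202 -0.2127576   0.25195741] [-0.34713438  0.43348708 -0.42298435]
plate 14136 [0.00028104 0.00055837 0.0387297 ]
tab 199 [ 0.49391301 -0.22643015  0.06543628] [ 0.50080676 -0.20088796  0.07842276]
```

View pics/w6.png

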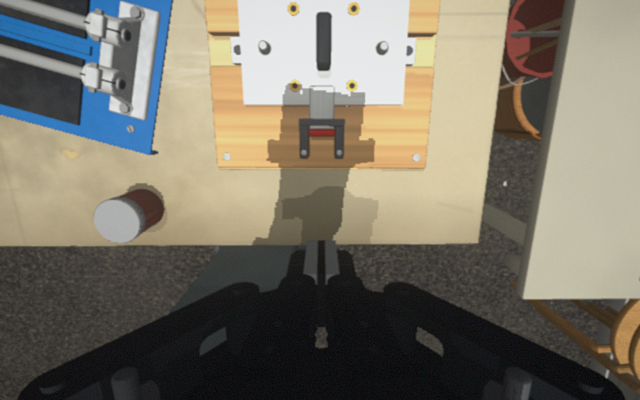

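The slide tip now lies over the plate edge at (322,95). The tab moved from x = 0.4642 to 0.4939 m, about 30 mm. The plate is flush and the jar hasn't moved.

```bash
python3 -c "
from workcell import ticket
print(ticket.job_done())"
```

```text
the job is handed in; nothing more can be done
None
```

The template hangs flush on both pins, the lock slide is in by about 30 mm over its edge, the arm is clear of everything, and the job was handed in at about 17.5 s on the robot's clock; no verdict came back.

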